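Eject a potted module from its curing mould

ROBOT

A 6-joint arm with a two-finger parallel gripper is mounted at the origin on a cart in front of the work surface, level with it; the furniture and walls round the work are solid. World frame = base frame: x ahead of the robot, y to its left, z up, the work surface at z = 0. Lengths are in mm, angles in rad, forces in N, time in s.
With the tool pointing down it reaches from about 325 to 1000 mm from the base axis. Payload 5.1 kg.
Tool frame: the origin (TCP) lies at the very end of the fingers, on their centre line; the grasp point (between the pads) lies 19 mm behind it; z points along the fingers, y is the line along which they close (so a half turn about z gives the same grasp; the last joint's range is limited). The gripper opens to 85 mm and grips with 20 to 120 N. Pads are 22 mm wide; open, the fingers measure 114 mm over their backs; the gripper's body (76 mm by 85 mm) begins 54 mm behind the grasp point. The pads swing forward as they close: fully open they stand 13 mm farther back than shut.
Start: joints at [1.148, 0.124, 1.65, -0, 1.367, -0.083], TCP at [216.664, 612.814, 231.322] pointing down, gripper open.
Joint ranges: [-2.61, 2.61], [-1.02, 2.33], [0.03, 2.71], [-1.35, 4.49], [0.32, 2.68], [-2.91, 2.91]. Speed limits (rad/s): [2.57, 2.57, 3.14, 3.14, 3.14, 3.14].

INTERFACE

Orientations are given as a rotation vector (axis times angle).
In Python, from cell import bot gives the robot as it stands. The module is installed in compiled form; this text tells all that it offers. Calls block until the motion is done:
- bot.move_to(position, orientation): joint-space move of the TCP to a pose.
- bot.movel(position, speed=150, rot=None, guard=None): straight line of the TCP; rot=None keeps the orientation; speed is the mean speed in mm/s. With guard (N) it stops when the force on the tool has changed by that much, and returns True; else False.
- bot.move_joints(angles): joint-space move.
- bot.gripper_to(opening, f_grip=None): finger opening in mm; f_grip is the grip in N (None keeps the last); returns when the fingers have stopped.
- bot.dwell(seconds).
- bot.ik(position, orientation): joint angles nearest the present ones, or None.
- bot.sense(): the state.
- bot.grab_frame(name): name is "scene" or "top"; returns the picture (480x640x3 uint8, red, green, blue); there is no depth.
- bot.camera_info(name): a dict with "mtx" (3x3 intrinsics, pixels), "position" and "orientation" of the camera in the world. Camera axes: x right, y down, z forward; pixel columns grow to the right and rows downward; lengths in mm; the calibration is good to about 2 mm. A picture is of the moment at which its call begins. camera_info takes no time and is no camera call.
A pose or a line that the arm cannot do raises bot.IKError and nothing moves.
- bot.close_job(): hands the job in; it is judged then, once.
The state is a dict: "time": time; "qpos": joint angles; "dq": joint speeds; "joint_efforts": joint torques, N m; "ee_pos": TCP position; "ee_rot": TCP orientation; "force": force on the tool from outside, world axes, zero at the start; "wrist_torque": the same for the moment, N m; "grip_width": finger opening in mm; "grasp_force": force on a finger pad.
Only numpy, scipy, OpenCV 4.12 (cv2) and the standard library are available. Lean on these libraries where they do the work, as an engineer would, in place of code of your own. Each camera call takes 0.05 s, during which the arm holds its last target. There are 200 camera calls.

TASK

Two potted electronic modules, one round and one square, have cured in their moulds. Press the ejector lever of the round module's mould right down so that the round module is pushed up out of its well, then take the raised module by its sides, stand it upright, terminals up, wholly on the white card and let go. Do not drop it, and leave the square module in its mould.

Things in the scene. Friction and masses are not known exactly. Their poses are not given: they have to be found in the camera images.
- round_module: black upright cylinder, 34 mm across, 38 high, about 60 g, loose; three brass terminals on top; origin at the centre of its underside, z up. Starts flush in the 37 mm round well of a fixed aluminium mould, 66 x 66 x 72 mm (origin 34 mm above the worktop), too deep to grip. The ejector pin raises it 24 mm from below and it stays up when the lever is let go, 24 mm of its side clear
- round_pedal (a point): centre of the top of the steel pedal, 28 (x) x 40 mm (y), of the ejector lever of the round module's mould; 50 mm above the worktop. Site x points to the well's axis, 108 mm away. A rocker pivoted 48 mm from that axis, 34 mm up: pressed with about 5 N the pedal sinks 31 mm to a firm stop and stays there (stiff hinge, no spring); its slope goes from 10 degrees up to 18 down at the outer end
- square_module: black square potted module, 32 x 32 mm and 38 high, loose, flush in the square well of a second mould of the same outer size with its own equal lever; to be left there. Origin at the centre of its underside, z up
- card: flat white card pad, 98 mm (its x) by 110 mm (its y), 4 mm thick, fixed on the worktop; origin at the centre of its underside. The round module shall stand on it
Things that resemble listed ones, but are neither listed nor needed, are in the scene too. What is shaped like the part that bears round_pedal but black is not meant.

How it is judged:
By the outcome, as a careful person would: the job done as asked, in the order asked, and still so for the second after the job is handed in, with the robot touching nothing.
It also fails if it takes over 46 s, if anything falls off the work surface, if the arm or the gripper's body presses on something with over 40 N, if the wrist force passes 120 N, or if a joint passes its speed limit or range.

## Working session

There is one attempt and no reset: what is moved stays moved. The work goes in short steps, each a Python script; the robot and the scene stay as the last script left them, time stands still between calls to the robot, and variables do not carry over. Pictures are saved under pics/ and viewed, at most 10 in all, crops included, and the job is handed in when it is done.

```bash
mkdir -p pics; python3 - <<'E'
from cell import bot
import cv2
for n in("scene","top"):
    cv2.imwrite(f"pics/{n}0.png",bot.grab_frame(n)[:,:,::-1]);c=bot.camera_info(n);print(n,c)
s=bot.sense();print(s["ee_rot"],s["time"],s["grip_width"])
E
```

```text
scene {'mtx': array([[515.84616152,   0.        , 322.6646056 ],
       [  0.        , 515.84616152, 231.49580229],
       [  0.        ,   0.        ,   1.        ]]), 'position': array([-129.36163168, -424.7253006 ,  789.18265235]), 'orientation': array([-2.07005819,  1.1188012 , -0.47405795])}
top {'mtx': array([[449.41362612,   0.        , 314.20291019],
       [  0.        , 449.41362612, 242.53211458],
       [  0.        ,   0.        ,   1.        ]]), 'position': array([465.37730183,  35.85039187, 917.88288189]), 'orientation': array([-2.18289712,  2.18965985, -0.10654633])}
[-5.31085303e-01 -3.09590046e+00  2.92890353e-03] 0.1 85.25868801914439
```

View pics/scene0.png

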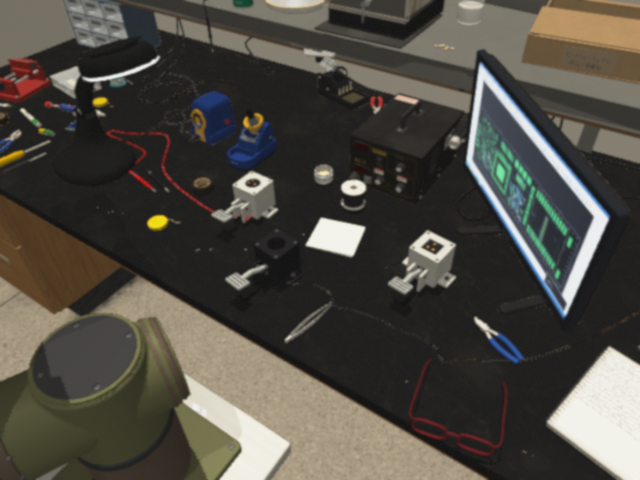

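View pics/top0.png

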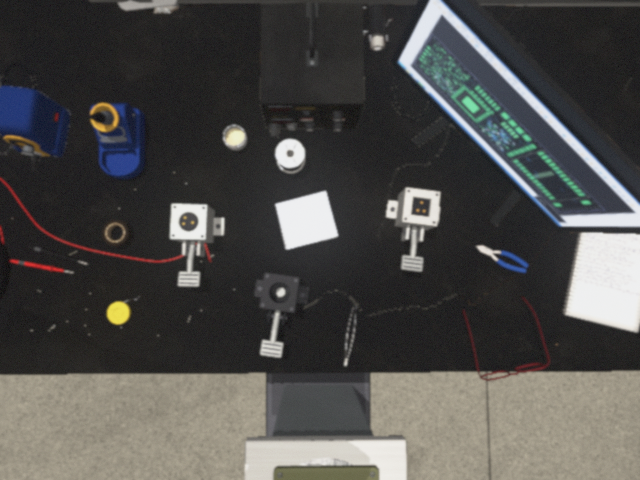

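The scene picture shows the round module's aluminium mould at about (252,195) with its pedal at (228,213), and the card at (336,237). In the top picture the round mould is at (189,221) with its pedal at (189,279), the card at (307,220), and the square module's mould at (418,208). The black mould at (280,293) is a decoy.

```bash
cat > h.py <<'E'
from cell import bot
import cv2, numpy as np
from scipy.spatial.transform import Rotation as R
def ray(cam,uv):
    c=bot.camera_info(cam);d=R.from_rotvec(c["orientation"]).apply(np.linalg.inv(c["mtx"])@[uv[0],uv[1],1.])
    return np.array(c["position"]),d/np.linalg.norm(d)
def plane(cam,uv,z):
    o,d=ray(cam,uv);return o+d*(z-o[2])/d[2]
def proj(cam,p):
    c=bot.camera_info(cam);q=c["mtx"]@R.from_rotvec(c["orientation"]).inv().apply(np.array(p)-c["position"]);return q[:2]/q[2]
E
python3 - <<'E'
from h import *
t=cv2.imread("pics/top0.png");s=cv2.imread("pics/scene0.png")
def blobs(cam,im,box,thr,z,amin=60):
    x0,y0,x1,y1=box;g=im[y0:y1,x0:x1].min(2)
    m=(g>thr).astype(np.uint8)
    for c in cv2.findContours(m,cv2.RETR_EXTERNAL,cv2.CHAIN_APPROX_NONE)[0]:
        if cv2.contourArea(c)<amin: continue
        b=cv2.boxPoints(cv2.minAreaRect(c))+[x0,y0]
        P=np.array([plane(cam,p,z) for p in b])
        print(cam,thr,"area",cv2.contourArea(c),"px",b.mean(0).round(1),"xy",P.mean(0).round(1),"sides",np.linalg.norm(P[1]-P[0]).round(1),np.linalg.norm(P[2]-P[1]).round(1),"e01",(P[1]-P[0]).round(1),"e12",(P[2]-P[1]).round(1))
print("card");blobs("top",t,(265,180,350,260),120,4);blobs("scene",s,(298,210,372,262),140,4)
print("mould");[blobs("top",t,(155,190,235,252),k,70) for k in(120,150,180,205)]
print("pedal");[blobs("top",t,(165,262,215,300),k,50) for k in(80,110)]
a=cv2.resize(t[190:300,150:240],None,fx=5,fy=5,interpolation=2);b=cv2.resize(s[160:230,205:285],None,fx=4.3,fy=5.5,interpolation=2)
H=max(a.shape[0],b.shape[0]);pad=lambda i:cv2.copyMakeBorder(i,0,H-i.shape[0],0,0,0)
cv2.imwrite("pics/crop.png",np.hstack([pad(a),pad(b)]));print(np.hstack([pad(a),pad(b)]).shape)
E
```

```text
card
top 120 area 2543.0 px [305.9 219.9] xy [587.8  38.9   4. ] sides 113.3 100.8 e01 [  28.9 -109.5    0. ] e12 [-97.7 -24.7   0. ]
scene 140 area 1410.5 px [335.  235.9] xy [590.6  40.3   4. ] sides 107.3 127.8 e01 [96.9 46.3  0. ] e12 [  26.7 -125.     0. ]
mould
top 120 area 157.5 px [218.5 225.5] xy [568.4 204.2  70. ] sides 32.4 20.8 e01 [32.4  0.5  0. ] e12 [ -0.  -20.8   0. ]
top 120 area 1347.0 px [187.9 227.1] xy [565.6 261.8  70. ] sides 91.7 70.3 e01 [91.6 -2.   0. ] e12 [ -3.3 -70.3   0. ]
top 150 area 1218.5 px [188.  221.5] xy [576.2 261.9  70. ] sides 68.1 66.8 e01 [ -0.1 -68.1   0. ] e12 [-66.8  -1.1   0. ]
top 180 area 1148.0 px [188.1 221.3] xy [576.6 261.7  70. ] sides 66.0 67.1 e01 [66.  -0.8  0. ] e12 [ -2.4 -67.    0. ]
top 205 area 1064.5 px [188. 221.] xy [577.1 261.9  70. ] sides 64.3 64.9 e01 [ -0.1 -64.3   0. ] e12 [-64.9  -1.1   0. ]
pedal
top 80 area 382.5 px [188.5 274. ] xy [477.2 264.3  50. ] sides 44.1 46.0 e01 [ -0.1 -44.1   0. ] e12 [-46.   -0.8   0. ]
top 110 area 344.5 px [188.5 274. ] xy [477.2 264.3  50. ] sides 40.2 46.0 e01 [ -0.1 -40.2   0. ] e12 [-46.   -0.8   0. ]
(550, 794, 3)
```

View pics/crop.png

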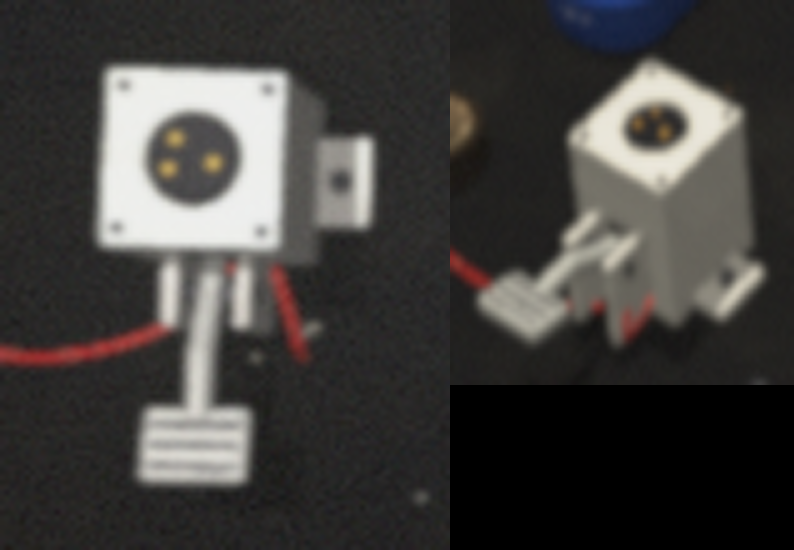

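The crop shows the well centre at about (188.6,221.6) in the top view and (252.9,183.1) in the scene view. The pedal centre is at (188.8,279) top and (221.7,215.8) scene.

```bash
python3 - <<'E'
from h import *
def tri(a,b):
    o1,d1=ray("top",a);o2,d2=ray("scene",b)
    k=np.linalg.lstsq(np.c_[d1,-d2],o2-o1,rcond=None)[0];p,q=o1+k[0]*d1,o2+k[1]*d2
    return ((p+q)/2).round(1),np.linalg.norm(p-q).round(1)
W=plane("top",(188.6,221.6),70);P=plane("top",(188.8,279),50)
print(W,P,np.linalg.norm((W-P)[:2]),plane("scene",(252.9,183.1),70),plane("scene",(221.7,215.8),50))
print(tri((188.6,221.6),(252.9,183.1)),tri((188.8,279),(221.7,215.8)),tri((305.9,219.9),(335,235.9)))
for y in(np.pi,):
  for p in((468,263,120),(468,263,15),(576,261,72),(588,39,20)): print(p,bot.ik(p,(0,y,0)),bot.ik(p,(2.221,2.221,0)))
E
```

```text
[575.88247439 260.75237544  70.        ] [467.63367387 263.53972972  50.        ] 108.28468109018914 [579.00007237 259.53339916  70.        ] [467.07411538 259.95000094  50.        ]
(array([576.5, 259.1,  71.8]), np.float64(2.9)) (array([468.4, 263.2,  47.7]), np.float64(2.4)) (array([587.8,  38.5,   5. ]), np.float64(1.1))
(468, 263, 120) [ 4.11972683e-01 -2.86594960e-02  2.00330651e+00 -4.44089210e-16
  1.16694564e+00 -1.15882364e+00] [ 4.12272533e-01 -2.87641366e-02  2.00340876e+00 -6.32293942e-04
  1.16672051e+00  4.12521065e-01]
(468, 263, 15) [ 4.11972683e-01  1.16855270e-01  2.05568097e+00 -4.44089210e-16
  9.69056413e-01 -1.15882364e+00] [ 4.12272533e-01  1.16760373e-01  2.05578637e+00 -7.05363690e-04
  9.68818439e-01  4.12671896e-01]
(576, 261, 72) [ 3.40587864e-01  2.29948943e-01  1.81222231e+00 -4.44089210e-16
  1.09942140e+00 -1.23020846e+00] [ 3.40834306e-01  2.29828012e-01  1.81236700e+00 -6.32732226e-04
  1.09912922e+00  3.41121726e-01]
(588, 39, 20) [-2.48529733e-02  2.13814316e-01  1.93359330e+00 -4.44089210e-16
  9.94185043e-01 -1.59564930e+00] [-2.46508961e-02  2.13593229e-01  1.93385771e+00 -5.13640183e-04
  9.93689562e-01 -2.43707506e-02]
```

The two views agree: pedal to well is 108.3 mm, and the heights come out near 50 and 70. I'll press now.

```bash
python3 - <<'E'
from h import *
D=(0,np.pi,0)
bot.gripper_to(0)
bot.move_to((467.5,262.5,110),D)
bot.movel((467.5,262.5,60),speed=120)
h=bot.movel((467.5,262.5,12),speed=35,guard=22)
s=bot.sense();print(h,s["ee_pos"],s["force"],s["time"])
bot.movel((467.5,262.5,130),speed=150)
bot.gripper_to(85)
bot.move_to((467.5,150,200),D)
t=bot.grab_frame("top")[:,:,::-1];c=bot.grab_frame("scene")[:,:,::-1];print(bot.sense()["time"])
a=cv2.resize(t[190:300,150:240],None,fx=5,fy=5,interpolation=2);b=cv2.resize(c[150:230,205:285],None,fx=4.3,fy=5.5,interpolation=2)
b=cv2.copyMakeBorder(b,0,a.shape[0]-b.shape[0],0,0,0)
cv2.imwrite("pics/press.png",np.hstack([a,b]))
E
```

```text
True [467.70192389 262.76749988  21.65450732] [-3.67177856 -1.66241003  8.50946564] 4.125
6.475
```

View pics/press.png

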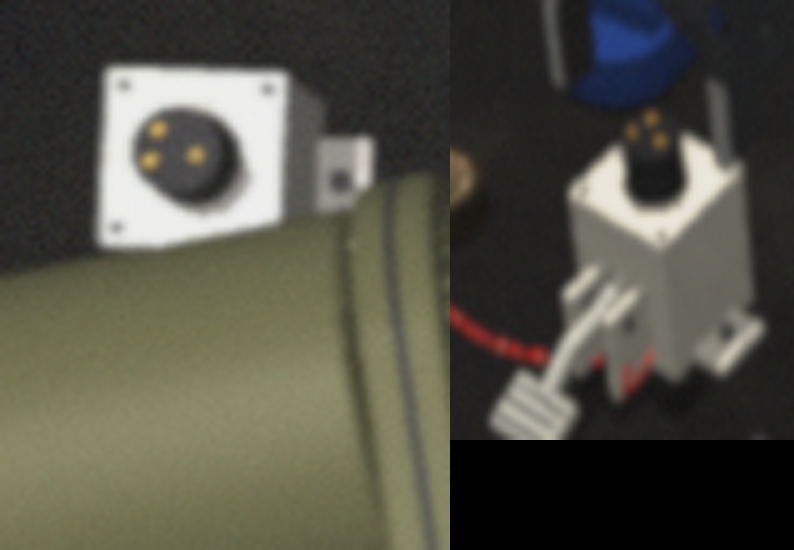

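The module now stands about 24 mm proud, since its terminals shifted 3.8 px against 3.9 expected. The pedal is down on its stop. Next I'll grasp it.

```bash
python3 - <<'E'
from h import *
D=(0,np.pi,0)
p=np.array((576.2,260.2,0))
bot.gripper_to(65)
bot.move_to(p+[0,0,150],D)
bot.movel(p+[0,0,100],speed=100)
h=bot.movel(p+[0,0,73],speed=50,guard=8);s=bot.sense();print(h,s["ee_pos"],s["force"])
if not h:
    bot.gripper_to(20,30);s=bot.sense();print(s["ee_pos"],s["force"],s["wrist_torque"],s["grip_width"],s["grasp_force"],s["time"])
E
```

```text
False [576.22059836 260.19222117  72.85710337] [-0.642456    0.85004831 -0.30782668]
[576.51055917 260.27945421  73.53769753] [-0.34004331  0.64696359  0.28261984] [-0.03177572  0.05852031 -0.04146219] 33.03887744449846 30.019830465316772 9.2333
```

```bash
python3 - <<'E'
from h import *
D=(0,np.pi,0)
bot.gripper_to(20,40)
bot.movel((576.2,260.2,110),speed=50)
bot.movel((576.2,260.2,140),speed=100)
bot.movel((588.3,39,110),speed=120)
bot.movel((588.3,39,40),speed=80)
s=bot.sense();print(s["ee_pos"],s["force"],s["grip_width"],s["grasp_force"],s["time"])
t=bot.grab_frame("top")[:,:,::-1];c=bot.grab_frame("scene")[:,:,::-1]
a=cv2.resize(t[170:270,260:350],None,fx=4,fy=4);b=cv2.resize(c[180:280,290:380],None,fx=4,fy=4)
cv2.imwrite("pics/over.png",np.hstack([a,b]))
E
```

```text
[588.88610245  38.98774855  40.64675737] [ 0.13145347 -0.00783517 -0.31499131] 32.803001612170156 40.45648276805878 13.8333
```

View pics/over.png

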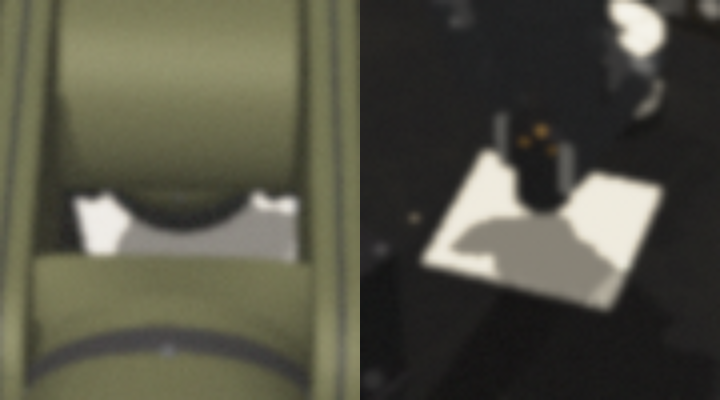

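The module is held upright between the pads above the card, with the terminals at about (425,213) in the scene view. I'll lower it until it touches, then release.

```bash
python3 - <<'E'
from h import *
bot.movel((588.3,39,26),speed=40)
h=bot.movel((588.3,39,16),speed=10,guard=3)
s=bot.sense();print(h,s["ee_pos"],s["force"],s["time"])
if h:
    bot.gripper_to(60);s=bot.sense()
    bot.movel((588.3,39,110),speed=60)
    bot.move_to((400,300,250),(0,np.pi,0))
    print(bot.sense()["time"])
    t=bot.grab_frame("top")[:,:,::-1];c=bot.grab_frame("scene")[:,:,::-1]
    a=cv2.resize(t[170:270,260:350],None,fx=4,fy=4);b=cv2.resize(c[180:280,290:380],None,fx=4,fy=4)
    cv2.imwrite("pics/done.png",np.hstack([a,b]))
E
```

```text
True [588.29202216  38.98446408  20.50657694] [0.14237554 0.022702   4.32767247] 15.0583
18.4167
```

View pics/done.png

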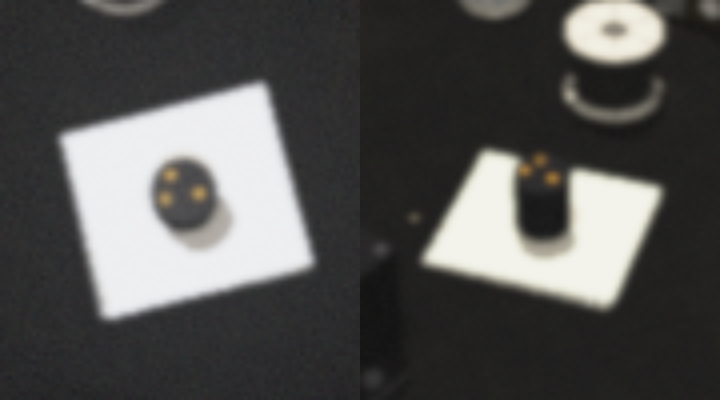

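The module stands upright near the card's centre at about (306,218) in the top view, terminals up, with the robot clear.

```bash
python3 -c "
from cell import bot
print(bot.close_job())"
```

```text
the job is handed in; nothing more can be done
None
```

The round module was ejected and now stands upright, terminals up, near the centre of the white card; the square module's mould was not touched, and the job was handed in at about 18.5 s.

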